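Find the rocking driver-box cover and press it home

TASK

The white cover of one of the four driver boxes on the wiring board was never pushed down onto its post and rocks. Find it by pressing lightly with the fingertips near the edges of the covers until one tips, then press that cover firmly in the middle until it is fully home and level. Never lean hard on a cover, pick nothing up, and leave the things standing around where they are.

Things in the scene. Friction and masses are not known exactly. Their poses are not given: they have to be found in the camera images.
- cover_a: white cover, 72x72 mm, 13 mm deep with its skirt, on one of four black driver boxes in a row, about 88 mm apart; all look alike. Origin: centre of the flat top face; z up, x (away from the robot, within 0.4 rad) and y along its sides. Tops stand 43 to 48 mm over the worktop, the boxes being bedded at different heights: height does not tell which is loose.
- cover_b: like cover_a, on another box. Any cover that is home is firm: pressed anywhere on top it does not move. No cover, home or loose, can be pulled upward. Under every cover's centre, below a round mark 21 mm across, is a stiff push-fit post.
- cover_c: like cover_a, on another box. Whichever cover is loose balances level and 5 mm too high on the tip of its post: pressed near an edge it tips about its centre (about 0.1 rad at 2 to 3 N; its edge meets the box at 0.11 to 0.16 rad, so that edge drops about 5 mm) and springs level when released.
- cover_d: like cover_a, on another box. Whichever cover is loose, pressed in the middle, slides about 5 mm straight down its post under about 9 N, then stops dead and stays down when released; pressed near an edge it only tips.
- wiring_board: plywood board fixed to the worktop, 150 (x) by 380 (y) mm and 9 mm thick, carrying the four driver boxes in a row along its y and a grey wiring duct 33 mm high along its far edge (its centre line 66 mm behind the row). Origin: underside, below the middle of the row
- screwdriver_yellow: bystander: yellow-handled screwdriver lying on the worktop, 136 mm long, 12 mm high; origin at the middle of its underside
- multimeter: bystander: yellow hand multimeter, 130x68x38 mm, lying on the worktop beyond the left end of the board; origin at the middle of its underside
- paint_pot_red: bystander: red paint tinlet, 28 mm across, 32 mm tall, standing on the worktop beyond the right end of the board; origin at the middle of its underside

How it is judged (in metres and radians):
On the way, in this order (a step that is already met when the one before it is completed fails the run):
1. the loose cover has been found: pressed near an edge, it tips (((angle between cover_a's own z axis and vertical above 0.08 rad and contact force between the fingers and cover_a above 0.5 N and distance of cover_a from where it was at the start of the episode below 0.003 m) or (angle between cover_b's own z axis and vertical above 0.08 rad and contact force between the fingers and cover_b above 0.5 N and distance of cover_b from where it was at the start of the episode below 0.003 m) or (angle between cover_c's own z axis and vertical above 0.08 rad and contact force between the fingers and cover_c above 0.5 N and distance of cover_c from where it was at the start of the episode below 0.003 m) or (angle between cover_d's own z axis and vertical above 0.08 rad and contact force between the fingers and cover_d above 0.5 N and distance of cover_d from where it was at the start of the episode below 0.003 m))), for 0.1 s.
2. that cover has been pressed home on its post (distance of any of cover_a, cover_b, cover_c, cover_d from where it was at the start of the episode above 0.0035 m), for 0.2 s.
At the end, for the whole second after the job is handed in: The loose cover has gone down at least 3.5 of its 5 mm and is at rest; the other three covers are within 1.5 mm of where they began; all four are level within 0.04 rad (((distance of cover_a from where it was at the start of the episode above 0.0035 m and linear speed of cover_a below 0.01 m/s and distance of each of cover_b, cover_c, cover_d from where it was at the start of the episode below 0.0015 m) or (distance of cover_b from where it was at the start of the episode above 0.0035 m and linear speed of cover_b below 0.01 m/s and distance of each of cover_a, cover_c, cover_d from where it was at the start of the episode below 0.0015 m) or (distance of cover_c from where it was at the start of the episode above 0.0035 m and linear speed of cover_c below 0.01 m/s and distance of each of cover_a, cover_b, cover_d from where it was at the start of the episode below 0.0015 m) or (distance of cover_d from where it was at the start of the episode above 0.0035 m and linear speed of cover_d below 0.01 m/s and distance of each of cover_a, cover_b, cover_c from where it was at the start of the episode below 0.0015 m)) and angle between each of cover_a, cover_b, cover_c, cover_d's own z axis and vertical below 0.04 rad); the robot touches nothing.
It fails at once if a cover is pressed with more than 40 N (contact force between the fingers and cover_a above 40 N or contact force between the fingers and cover_b above 40 N or contact force between the fingers and cover_c above 40 N or contact force between the fingers and cover_d above 40 N).
It fails at once if a cover is pulled off or carried (distance of any of cover_a, cover_b, cover_c, cover_d from where it was at the start of the episode above 0.01 m).
It fails at once if a bystander (screwdriver, multimeter, paint pot) is shifted, knocked or lifted by more than 10 mm (distance of any of screwdriver_yellow, multimeter, paint_pot_red from where it was at the start of the episode above 0.01 m).
It also fails if it takes over 45 s, if anything falls off the work surface, if the arm or the gripper's body presses on something with over 40 N, if the wrist force passes 120 N, or if a joint passes its speed limit or range.

ROBOT

A 6-joint arm with a two-finger parallel gripper is mounted at the origin on a cart in front of the work surface, level with it; the furniture and walls round the work are solid. World frame = base frame: x ahead of the robot, y to its left, z up, the work surface at z = 0. Lengths are in m, angles in degrees, forces in N, time in s.
With the tool pointing down it reaches from about 0.3 to 0.775 m from the base axis. Payload 14.6 kg.
Tool frame: the origin (TCP) lies midway between the tips of the shut fingers; the grasp point (between the pads) lies 19 mm behind it (ctrl.hold_point_z is the z of the grasp point in the tool frame, in m); z points along the fingers, y is the line along which they close (so a half turn about z gives the same grasp; the last joint's range is limited). The gripper opens to 94 mm and grips with 3 to 60 N. Pads are 16 mm wide; open, the fingers measure 119 mm over their backs; the gripper's body (75 mm by 177 mm) begins 78 mm behind the grasp point.
Start: joints at [67.918, 17.183, 87.147, -0, 75.671, -3.816], TCP at [0.172, 0.522, 0.205] pointing down, gripper open.
Joint ranges: [-173.82, 173.82], [-45.26, 126.66], [13.44, 144.39], [-59.66, 239.66], [0, 175.72], [-146.38, 146.38]. Speed limits (degrees/s): [127.2, 127.2, 147.25, 180, 180, 180].

INTERFACE

Orientations are given as [roll, pitch, yaw] about the fixed x, y, z axes, in that order (R = Rz(yaw) Ry(pitch) Rx(roll)).
In Python, from station import telemetry, grab_frame, order, boxes_of, regions_of, ctrl gives the robot as it stands. The module is installed in compiled form; this text tells all that it offers.
- The arm moves only by the tool play_rows, never from a script. Its argument "motion" is a list of rows, each an object of numbers: "tx", "ty", "tz": the shift along the tool's x, y, z in cm; "ax", "ay", "az": the turn, a rotation vector about the tool's x, y, z in rad; "jaw": the gripper's target within -1 to 1 (fully open at 1, half-way at 0, shut at -1). In form: [{"tx": .., "ty": .., "tz": .., "ax": .., "ay": .., "az": .., "jaw": ..}, ...]. A call has 1 to 10 rows; each row is the pose to reach, as a shift and turn from the pose commanded when the call began, along the tool's axes at that moment; what a row does not reach only later rows make up. A row lasts 1/10 s, in which the tool goes at most 50 mm and 8.59 degrees, less where a joint would pass 70% of its speed; a pose out of reach is approached as far as the arm can. A call with a gripper value outside its range is refused whole. The fingers move at their own pace and stop on an object; "squeeze" is the grip in N (left out, the last holds). Time passes only in rows, so rows that repeat a pose let the fingers close. It gives the time, the measured TCP pose, the force, the opening and the grip force at its end, in the units of the state.
- telemetry.observe(): the state, without advancing time (a new reading comes with each control period).
- grab_frame(name): name is "side" or "top"; returns a dict with "image" (384x512x3 uint8, blue, green, red), "fx", "fy", "cx", "cy" (pixels), "R" (3x3) and "t" (3): a world point X has camera coordinates R X + t. Camera axes: x right, y down, z forward; pixel columns grow to the right and rows downward; lengths in m; the calibration is good to about 2 mm. A picture is of the moment at which its call begins. There is no depth.
- order.finish_job(): hands the job in; it is judged then, once.
Trained networks look in a picture, given as the dict that the camera call returned (one of the last four; its "shot" number tells which), for a name from the list of things; names that differ only in an ending like _2 or _b are one class to them, and where a whole thing is asked for, a point or a joint stands for the part that bears it (a point fixed in the world has none). Each returns a list of dicts, best first, with "confidence" (0 to 1); they miss things now and then, are a little off and sometimes report something else, mostly with a low value. They report only what shows in the picture. A call takes as long as a camera call.
- boxes_of(picture, label): "centre" ([x, y, z] in m, in world coordinates, good to about 4 mm: the middle of the surface that is visible of it).
- regions_of(picture, label): "mask" (384x512 bool, what is visible of it).
The state is a dict: "t": time; "joint_pos": joint angles; "dq": joint speeds; "effort": joint torques, N m; "tool_pos": TCP position; "ee_rot": TCP orientation; "wrist_force": force on the tool from outside, world axes, zero at the start; "wrist_torque": the same for the moment, N m; "opening": finger opening in m; "grip_force": force on a finger pad.
Only numpy, scipy, OpenCV 4.12 (cv2) and the standard library are available. Lean on these libraries where they do the work, as an engineer would, in place of code of your own. Each camera call takes 0.05 s, during which the arm holds its last target. There are 200 camera calls.

## Working session

There is one attempt and no reset: what is moved stays moved. The work goes in short steps, Python scripts to look and compute and a tool call to move; the robot and the scene stay as the last step left them, time stands still between calls to the robot, and variables do not carry over. Pictures are saved under pics/ and viewed, at most 10 in all, crops included, and the job is handed in when it is done.

Besides the shell and the picture viewer there is one more tool, called as name(argument=value, ...), one argument or row to a line, values as JSON. play_rows: Moves the arm, as the interface text tells. Its arguments: {"type":"object","properties":{"motion":{"type":"array","items":{"type":"object","properties":{"tx":{"type":"number"},"ty":{"type":"number"},"tz":{"type":"number"},"ax":{"type":"number"},"ay":{"type":"number"},"az":{"type":"number"},"jaw":{"type":"number"}}}},"squeeze":{"type":"number"}},"required":["motion"]}

```bash
mkdir -p pics; python3 - <<'E'
from station import telemetry, grab_frame, boxes_of, ctrl
import cv2, numpy as np
print(telemetry.observe())
for n in ("top","side"):
    f=grab_frame(n); cv2.imwrite(f"pics/{n}0.png",f["image"])
    print(n,f["fx"],f["cx"],f["cy"],np.round(f["R"],3).tolist(),np.round(f["t"],3).tolist())
    for l in ("cover_a","wiring_board","screwdriver_yellow","multimeter","paint_pot_red"):
        for b in boxes_of(f,l)[:6]: print(l,np.round(b["centre"],4),round(b["confidence"],2))
E
```

```text
{'t': 0.0, 'joint_pos': array([ 6.79161656e+01,  1.72144927e+01,  8.71793439e+01,  1.17593163e-03,
        7.56699137e+01, -3.81739678e+00]), 'dq': array([ 0.00983753, -0.00563492, -0.04025248, -0.08893033,  0.02361055,
        0.04909765]), 'effort': array([ 1.00079007e-03, -5.31803584e+01, -3.52741349e+01,  7.08603510e-02,
        2.43503298e-02, -1.34575030e-04]), 'tool_pos': array([0.17230576, 0.52204598, 0.20490426]), 'ee_rot': array([-1.79936467e+02, -5.38078718e-03,  1.61733268e+02]), 'wrist_force': array([-0.85456525,  0.40411525, -0.29020604]), 'wrist_torque': array([-0.00735542, -0.00361365,  0.01815989]), 'grip_force': 0.0, 'opening': 0.09379181560345011}
top 409.19116588514896 264.11714618102604 191.00397953391123 [[0.029, -0.999, 0.014], [-0.997, -0.03, -0.074], [0.074, -0.011, -0.997]] [0.014, 0.501, 0.885]
cover_a [0.5588 0.1609 0.0499] 0.91
cover_a [0.5382 0.071  0.0452] 0.86
cover_a [ 0.5225 -0.012   0.0481] 0.71
cover_a [ 0.5091 -0.1009  0.0466] 0.68
wiring_board [0.5579 0.0309 0.0063] 0.74
screwdriver_yellow [0.4542 0.0686 0.0082] 0.78
screwdriver_yellow [0.5585 0.1572 0.0492] 0.17
multimeter [0.5744 0.2549 0.034 ] 0.78
paint_pot_red [ 0.4462 -0.1773  0.0284] 0.66
paint_pot_red [ 0.5234 -0.0097  0.0497] 0.57
side 409.8281153166278 258.3931685946418 193.23910411865097 [[0.954, -0.298, -0.017], [-0.16, -0.464, -0.871], [0.252, 0.834, -0.491]] [-0.441, 0.16, 0.757]
cover_a [0.5551 0.1459 0.0454] 0.92
cover_a [ 0.5246 -0.0272  0.0495] 0.75
cover_a [0.536  0.0642 0.0397] 0.66
cover_a [ 0.5058 -0.1138  0.0425] 0.64
wiring_board [ 0.5351 -0.0621  0.0059] 0.87
screwdriver_yellow [0.4478 0.0633 0.0114] 0.64
screwdriver_yellow [ 0.5083 -0.1124  0.0435] 0.5
multimeter [ 0.5327 -0.0633  0.0102] 0.66
multimeter [0.566  0.2437 0.0313] 0.61
paint_pot_red [ 0.4441 -0.1899  0.0221] 0.83
```

View pics/top0.png

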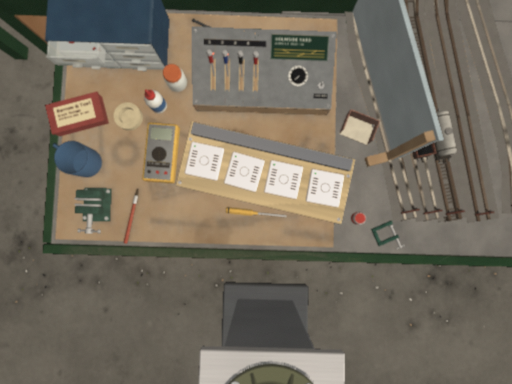

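View pics/side0.png

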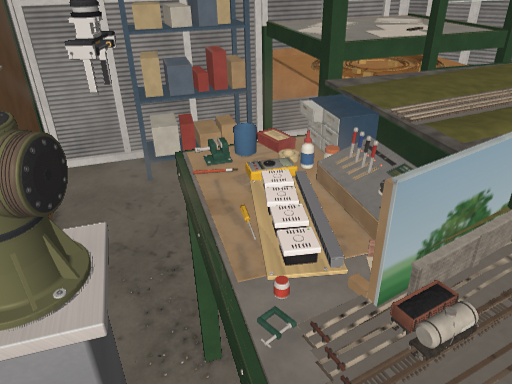

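The top view shows the four covers at about (205,160), (244,171), (284,179) and (324,187). The multimeter is at (160,153), the screwdriver at (255,212) and the pot at (359,218). The side view confirms the row, with free space above it. Next I'll measure the cover centres and heights.

```bash
cat > h.py <<'E'
from station import telemetry, grab_frame, regions_of, boxes_of
import cv2, numpy as np
def ray(f,u,v):
    R=np.array(f["R"]);t=np.array(f["t"])
    return -R.T@t, R.T@np.array([(u-f["cx"])/f["fx"],(v-f["cy"])/f["fy"],1])
def onz(f,u,v,z):
    o,d=ray(f,u,v); return o+d*(z-o[2])/d[2]
E
python3 - <<'E'
from h import *
f=grab_frame("top")
for r in regions_of(f,"cover_a")[:6]:
    m=r["mask"].astype(np.uint8)
    (u,v),s,a=cv2.minAreaRect(cv2.findNonZero(m)); M=cv2.moments(m,True)
    print(round(r["confidence"],2),np.round(onz(f,u,v,.0455),4),np.round(onz(f,M['m10']/M['m00'],M['m01']/M['m00'],.0455),4),np.round(s,1),round(a,1))
# heights: upscale side crop
f=grab_frame("side")
for r in regions_of(f,"cover_a")[:6]:
    m=r["mask"].astype(np.uint8); u,v=cv2.minAreaRect(cv2.findNonZero(m))[0]; print("side",round(u),round(v),m.sum(),np.round(onz(f,u,v,.0425),4))
cv2.imwrite("pics/s1.png",cv2.resize(f["image"][160:270,235:345],None,fx=5,fy=5,interpolation=cv2.INTER_CUBIC))
E
```

```text
0.79 [0.5589 0.159  0.0455] [0.5591 0.1585 0.0455] [34.7 34.5] 12.5
0.66 [ 0.5087 -0.1008  0.0455] [ 0.5083 -0.1003  0.0455] [33.3 33.5] 11.3
0.61 [0.5376 0.0733 0.0455] [0.5377 0.0734 0.0455] [32.9 32.8] 16.3
0.6 [ 0.5232 -0.0114  0.0455] [ 0.5231 -0.0117  0.0455] [33.7 32.9] 11.3
0.23 [0.4519 0.0721 0.0455] [0.4526 0.0766 0.0455] [35.3  6. ] 7.1
side 277 178 496 [0.5577 0.1542 0.0425]
side 298 241 1076 [ 0.5079 -0.1075  0.0425]
side 281 196 584 [0.5384 0.0671 0.0425]
side 289 216 803 [ 0.5242 -0.0186  0.0425]
```

View pics/s1.png

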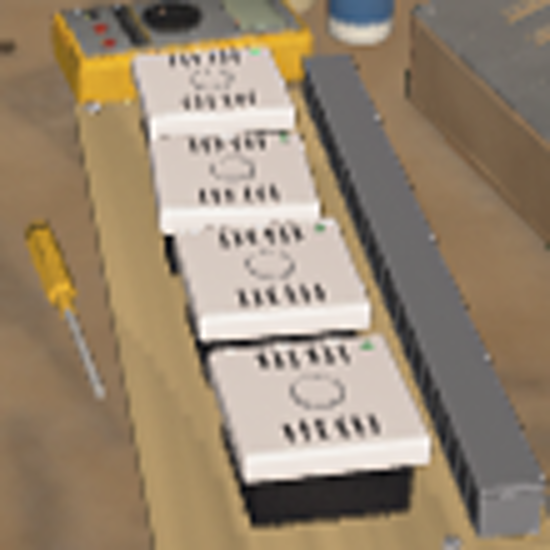

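The side crop shows the round centre marks at about (277.2,175.6), (281.4,193.4), (289,212.8) and (298.4,238.2) in full-image pixels. I'll triangulate these with the top view.

```bash
python3 - <<'E'
from h import *
s=grab_frame("side");f=grab_frame("top")
C=[(.559,.159),(.5377,.0733),(.5232,-.0115),(.5086,-.1006)]
R=np.array(f["R"]);t=np.array(f["t"])
for c,(u,v) in zip(C,[(277.2,175.6),(281.4,193.4),(289,212.8),(298.4,238.2)]):
    o,d=ray(s,u,v); p=R@np.array([*c,.0455])+t
    o2=-R.T@t; d2=R.T@p
    A=np.c_[d,-d2]; k=np.linalg.lstsq(A,o2-o,rcond=None)[0]
    print(np.round(o+d*k[0],4),np.round(o2+d2*k[1],4))
C=np.array(C);e=C-C.mean(0);w=np.linalg.svd(e)[2][0];print(C.mean(0),np.arctan2(-w[0]*np.sign(w[1]),abs(w[1])),e@w)
print(telemetry.observe()["wrist_force"])
E
```

```text
[0.561  0.1584 0.0456] [0.559  0.159  0.0454]
[0.5405 0.0725 0.0448] [0.5378 0.0733 0.0446]
[ 0.5262 -0.0124  0.0462] [ 0.5232 -0.0115  0.0458]
[ 0.511  -0.1015  0.0452] [ 0.5087 -0.1007  0.0449]
[0.532125 0.03005 ] -0.18951842278432052 [-0.13170403 -0.04352586  0.04248739  0.1327425 ]
[-0.63823539 -0.24888169  0.64556174]
```

play_rows(
  motion=[
    {"tx": -4, "ty": -2, "jaw": -1},
    {"tx": -8, "ty": -4, "jaw": -1},
    {"tx": -13, "ty": -6.5, "az": -0.03, "jaw": -1},
    {"tx": -18, "ty": -9, "az": -0.06, "jaw": -1},
    {"tx": -23, "ty": -11.5, "az": -0.09, "jaw": -1},
    {"tx": -28, "ty": -14, "az": -0.129, "jaw": -1},
    {"tx": -33, "ty": -16.5, "az": -0.129, "jaw": -1},
    {"tx": -38, "ty": -19, "az": -0.129, "jaw": -1},
    {"tx": -42, "ty": -21, "az": -0.129, "jaw": -1},
    {"tx": -45.5, "ty": -22.7, "az": -0.129, "jaw": -1},
  ],
  squeeze=10,
)

```text
invalid input
```

play_rows(
  motion=[
    {"tx": -4, "ty": -2, "tz": 0, "ax": 0, "ay": 0, "az": 0, "jaw": -1},
    {"tx": -8, "ty": -4, "tz": 0, "ax": 0, "ay": 0, "az": 0, "jaw": -1},
    {"tx": -13, "ty": -6.5, "tz": 0, "ax": 0, "ay": 0, "az": -0.03, "jaw": -1},
    {"tx": -18, "ty": -9, "tz": 0, "ax": 0, "ay": 0, "az": -0.06, "jaw": -1},
    {"tx": -23, "ty": -11.5, "tz": 0, "ax": 0, "ay": 0, "az": -0.09, "jaw": -1},
    {"tx": -28, "ty": -14, "tz": 0, "ax": 0, "ay": 0, "az": -0.129, "jaw": -1},
    {"tx": -33, "ty": -16.5, "tz": 0, "ax": 0, "ay": 0, "az": -0.129, "jaw": -1},
    {"tx": -38, "ty": -19, "tz": 0, "ax": 0, "ay": 0, "az": -0.129, "jaw": -1},
    {"tx": -42, "ty": -21, "tz": 0, "ax": 0, "ay": 0, "az": -0.129, "jaw": -1},
    {"tx": -45.5, "ty": -22.7, "tz": 0, "ax": 0, "ay": 0, "az": -0.129, "jaw": -1},
  ],
  squeeze=10,
)

```text
t: 1.9
tool_pos: [0.5209, 0.1757, 0.2057]
ee_rot: [180.0, 0.0, 169.1]
wrist_force: [0.1, 0.5, 0.0]
opening: 0.0172
grip_force: 0.0
```

play_rows(
  motion=[
    {"tx": 0, "ty": 0, "tz": 4, "ax": 0, "ay": 0, "az": 0, "jaw": -1},
    {"tx": 0, "ty": 0, "tz": 8, "ax": 0, "ay": 0, "az": 0, "jaw": -1},
    {"tx": 0, "ty": 0, "tz": 11.5, "ax": 0, "ay": 0, "az": 0, "jaw": -1},
    {"tx": 0, "ty": 0, "tz": 14, "ax": 0, "ay": 0, "az": 0, "jaw": -1},
    {"tx": 0, "ty": 0, "tz": 15, "ax": 0, "ay": 0, "az": 0, "jaw": -1},
    {"tx": 0, "ty": 0, "tz": 15.2, "ax": 0, "ay": 0, "az": 0, "jaw": -1},
    {"tx": 0, "ty": 0, "tz": 15.2, "ax": 0, "ay": 0, "az": 0, "jaw": -1},
    {"tx": 0, "ty": 0, "tz": 15.2, "ax": 0, "ay": 0, "az": 0, "jaw": -1},
  ],
)

```text
t: 2.7
tool_pos: [0.5204, 0.1777, 0.0549]
ee_rot: [179.9, 0.1, 169.1]
wrist_force: [0.2, -0.4, 0.1]
opening: 0.0003
grip_force: 0.0
```

```bash
python3 - <<'E'
from h import *
s=telemetry.observe();print(s["tool_pos"],s["wrist_force"])
f=grab_frame("side")
cv2.imwrite("pics/s2.png",cv2.resize(f["image"][120:270,220:370],None,fx=4,fy=4,interpolation=cv2.INTER_CUBIC))
E
```

```text
[0.52044605 0.1776748  0.05488875] [ 0.19334347 -0.4476282   0.10309395]
```

View pics/s2.png

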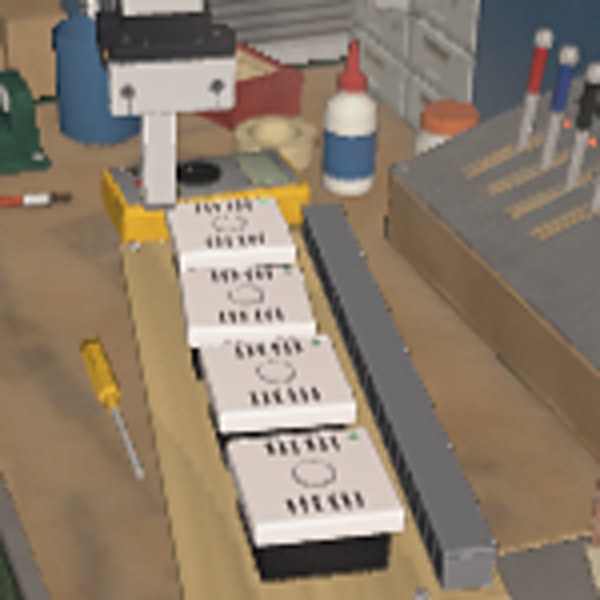

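The image shows the shut fingers at (160,200) in the crop, just off the near-left corner of the leftmost cover, because the last move fell about 19 mm short. I'll correct this and come down gently.

play_rows(
  motion=[
    {"tx": -1.0, "ty": -0.7, "tz": 0, "ax": 0, "ay": 0, "az": 0, "jaw": -1},
    {"tx": -1.55, "ty": -1.1, "tz": 0, "ax": 0, "ay": 0, "az": 0, "jaw": -1},
    {"tx": -1.55, "ty": -1.1, "tz": 0.3, "ax": 0, "ay": 0, "az": 0, "jaw": -1},
    {"tx": -1.55, "ty": -1.1, "tz": 0.5, "ax": 0, "ay": 0, "az": 0, "jaw": -1},
    {"tx": -1.55, "ty": -1.1, "tz": 0.6, "ax": 0, "ay": 0, "az": 0, "jaw": -1},
    {"tx": -1.55, "ty": -1.1, "tz": 0.65, "ax": 0, "ay": 0, "az": 0, "jaw": -1},
    {"tx": -1.55, "ty": -1.1, "tz": 0.65, "ax": 0, "ay": 0, "az": 0, "jaw": -1},
  ],
)

```text
t: 3.45
tool_pos: [0.5328, 0.1639, 0.0469]
ee_rot: [-180.0, -0.0, 169.1]
wrist_force: [-0.4, 0.6, 0.4]
opening: 0.0003
grip_force: 0.0
```

play_rows(
  motion=[
    {"tx": 0, "ty": 0, "tz": 0.05, "ax": 0, "ay": 0, "az": 0, "jaw": -1},
    {"tx": 0, "ty": 0, "tz": 0.1, "ax": 0, "ay": 0, "az": 0, "jaw": -1},
    {"tx": 0, "ty": 0, "tz": 0.1, "ax": 0, "ay": 0, "az": 0, "jaw": -1},
  ],
)

```text
t: 3.75
tool_pos: [0.5329, 0.1638, 0.046]
ee_rot: [180.0, 0.0, 169.1]
wrist_force: [-1.0, 0.5, 0.8]
opening: 0.0004
grip_force: 0.4
```

play_rows(
  motion=[
    {"tx": 0, "ty": 0, "tz": 0.05, "ax": 0, "ay": 0, "az": 0, "jaw": -1},
    {"tx": 0, "ty": 0, "tz": 0.1, "ax": 0, "ay": 0, "az": 0, "jaw": -1},
    {"tx": 0, "ty": 0, "tz": 0.1, "ax": 0, "ay": 0, "az": 0, "jaw": -1},
  ],
)

```text
t: 4.05
tool_pos: [0.533, 0.1638, 0.0456]
ee_rot: [180.0, 0.0, 169.1]
wrist_force: [-4.1, -1.3, 9.7]
opening: -0.0001
grip_force: 4.4
```

Cover 1, the leftmost, is firm: 9.7 N with no give. On to cover 2.

play_rows(
  motion=[
    {"tx": 0, "ty": 0, "tz": -1.2, "ax": 0, "ay": 0, "az": 0, "jaw": -1},
    {"tx": 0.2, "ty": -3, "tz": -1.5, "ax": 0, "ay": 0, "az": 0, "jaw": -1},
    {"tx": 0.4, "ty": -6, "tz": -1.5, "ax": 0, "ay": 0, "az": 0, "jaw": -1},
    {"tx": 0.44, "ty": -8.85, "tz": -1.5, "ax": 0, "ay": 0, "az": 0, "jaw": -1},
    {"tx": 0.44, "ty": -8.85, "tz": -1.0, "ax": 0, "ay": 0, "az": 0, "jaw": -1},
    {"tx": 0.44, "ty": -8.85, "tz": -0.5, "ax": 0, "ay": 0, "az": 0, "jaw": -1},
    {"tx": 0.44, "ty": -8.85, "tz": -0.4, "ax": 0, "ay": 0, "az": 0, "jaw": -1},
    {"tx": 0.44, "ty": -8.85, "tz": -0.4, "ax": 0, "ay": 0, "az": 0, "jaw": -1},
  ],
)

```text
t: 4.85
tool_pos: [0.5119, 0.0783, 0.0487]
ee_rot: [-180.0, -0.0, 169.2]
wrist_force: [-0.7, -1.3, -0.9]
opening: 0.0006
grip_force: 0.0
```

play_rows(
  motion=[
    {"tx": 0, "ty": 0, "tz": 0.05, "ax": 0, "ay": 0, "az": 0, "jaw": -1},
    {"tx": 0, "ty": 0, "tz": 0.1, "ax": 0, "ay": 0, "az": 0, "jaw": -1},
    {"tx": 0, "ty": 0, "tz": 0.1, "ax": 0, "ay": 0, "az": 0, "jaw": -1},
  ],
)

```text
t: 5.15
tool_pos: [0.5119, 0.0778, 0.0479]
ee_rot: [-180.0, -0.0, 169.1]
wrist_force: [-0.1, -0.5, -0.4]
opening: 0.0002
grip_force: 0.0
```

play_rows(
  motion=[
    {"tx": 0, "ty": 0, "tz": 0.05, "ax": 0, "ay": 0, "az": 0, "jaw": -1},
    {"tx": 0, "ty": 0, "tz": 0.1, "ax": 0, "ay": 0, "az": 0, "jaw": -1},
    {"tx": 0, "ty": 0, "tz": 0.1, "ax": 0, "ay": 0, "az": 0, "jaw": -1},
  ],
)

```text
t: 5.45
tool_pos: [0.5118, 0.0776, 0.0469]
ee_rot: [-180.0, -0.0, 169.1]
wrist_force: [-0.4, -0.1, 0.1]
opening: 0.0001
grip_force: 0.0
```

play_rows(
  motion=[
    {"tx": 0, "ty": 0, "tz": 0.05, "ax": 0, "ay": 0, "az": 0, "jaw": -1},
    {"tx": 0, "ty": 0, "tz": 0.1, "ax": 0, "ay": 0, "az": 0, "jaw": -1},
    {"tx": 0, "ty": 0, "tz": 0.1, "ax": 0, "ay": 0, "az": 0, "jaw": -1},
  ],
)

```text
t: 5.75
tool_pos: [0.5118, 0.0776, 0.0459]
ee_rot: [-180.0, -0.0, 169.1]
wrist_force: [-0.3, 0.5, -0.2]
opening: 0.0006
grip_force: 0.0
```

play_rows(
  motion=[
    {"tx": 0, "ty": 0, "tz": 0.05, "ax": 0, "ay": 0, "az": 0, "jaw": -1},
    {"tx": 0, "ty": 0, "tz": 0.1, "ax": 0, "ay": 0, "az": 0, "jaw": -1},
    {"tx": 0, "ty": 0, "tz": 0.1, "ax": 0, "ay": 0, "az": 0, "jaw": -1},
  ],
)

```text
t: 6.05
tool_pos: [0.5119, 0.0776, 0.0452]
ee_rot: [180.0, 0.0, 169.1]
wrist_force: [-2.6, 0.2, 3.8]
opening: 0.0002
grip_force: 2.0
```

play_rows(
  motion=[
    {"tx": 0, "ty": 0, "tz": 0.05, "ax": 0, "ay": 0, "az": 0, "jaw": -1},
    {"tx": 0, "ty": 0, "tz": 0.1, "ax": 0, "ay": 0, "az": 0, "jaw": -1},
    {"tx": 0, "ty": 0, "tz": 0.1, "ax": 0, "ay": 0, "az": 0, "jaw": -1},
  ],
)

```text
t: 6.35
tool_pos: [0.512, 0.0776, 0.0448]
ee_rot: [180.0, 0.0, 169.1]
wrist_force: [-5.9, -1.2, 13.7]
opening: 0.0008
grip_force: 6.8
```

Cover 2 is firm too. On to cover 3.

play_rows(
  motion=[
    {"tx": 0, "ty": 0, "tz": -1.2, "ax": 0, "ay": 0, "az": 0, "jaw": -1},
    {"tx": -0.1, "ty": -3, "tz": -1.5, "ax": 0, "ay": 0, "az": 0, "jaw": -1},
    {"tx": -0.18, "ty": -6, "tz": -1.5, "ax": 0, "ay": 0, "az": 0, "jaw": -1},
    {"tx": -0.18, "ty": -8.6, "tz": -1.5, "ax": 0, "ay": 0, "az": 0, "jaw": -1},
    {"tx": -0.18, "ty": -8.6, "tz": -1.0, "ax": 0, "ay": 0, "az": 0, "jaw": -1},
    {"tx": -0.18, "ty": -8.6, "tz": -0.6, "ax": 0, "ay": 0, "az": 0, "jaw": -1},
    {"tx": -0.18, "ty": -8.6, "tz": -0.5, "ax": 0, "ay": 0, "az": 0, "jaw": -1},
    {"tx": -0.18, "ty": -8.6, "tz": -0.5, "ax": 0, "ay": 0, "az": 0, "jaw": -1},
  ],
)

```text
t: 7.15
tool_pos: [0.4974, -0.0063, 0.0487]
ee_rot: [180.0, -0.0, 169.2]
wrist_force: [-0.1, -0.1, 0.8]
opening: 0.0002
grip_force: 0.0
```

play_rows(
  motion=[
    {"tx": 0, "ty": 0, "tz": 0.05, "ax": 0, "ay": 0, "az": 0, "jaw": -1},
    {"tx": 0, "ty": 0, "tz": 0.1, "ax": 0, "ay": 0, "az": 0, "jaw": -1},
    {"tx": 0, "ty": 0, "tz": 0.1, "ax": 0, "ay": 0, "az": 0, "jaw": -1},
  ],
)

```text
t: 7.45
tool_pos: [0.4974, -0.007, 0.0479]
ee_rot: [180.0, -0.0, 169.1]
wrist_force: [-0.8, 0.1, 0.2]
opening: 0.0003
grip_force: 0.0
```

play_rows(
  motion=[
    {"tx": 0, "ty": 0, "tz": 0.05, "ax": 0, "ay": 0, "az": 0, "jaw": -1},
    {"tx": 0, "ty": 0, "tz": 0.1, "ax": 0, "ay": 0, "az": 0, "jaw": -1},
    {"tx": 0, "ty": 0, "tz": 0.1, "ax": 0, "ay": 0, "az": 0, "jaw": -1},
  ],
)

```text
t: 7.75
tool_pos: [0.4974, -0.0071, 0.0469]
ee_rot: [180.0, -0.0, 169.1]
wrist_force: [-0.9, -0.0, 0.5]
opening: 0.0005
grip_force: 0.3
```

play_rows(
  motion=[
    {"tx": 0, "ty": 0, "tz": 0.05, "ax": 0, "ay": 0, "az": 0, "jaw": -1},
    {"tx": 0, "ty": 0, "tz": 0.1, "ax": 0, "ay": 0, "az": 0, "jaw": -1},
    {"tx": 0, "ty": 0, "tz": 0.1, "ax": 0, "ay": 0, "az": 0, "jaw": -1},
  ],
)

```text
t: 8.05
tool_pos: [0.4974, -0.0071, 0.0459]
ee_rot: [180.0, -0.0, 169.1]
wrist_force: [-1.3, 0.7, 1.4]
opening: 0.0005
grip_force: 0.9
```

Here the force is small and the fingers keep sinking, so cover 3 is tipping. I'll continue gently.

play_rows(
  motion=[
    {"tx": 0, "ty": 0, "tz": 0.05, "ax": 0, "ay": 0, "az": 0, "jaw": -1},
    {"tx": 0, "ty": 0, "tz": 0.1, "ax": 0, "ay": 0, "az": 0, "jaw": -1},
    {"tx": 0, "ty": 0, "tz": 0.1, "ax": 0, "ay": 0, "az": 0, "jaw": -1},
  ],
)

```text
t: 8.35
tool_pos: [0.4974, -0.0072, 0.045]
ee_rot: [180.0, 0.0, 169.1]
wrist_force: [-1.7, 0.6, 3.1]
opening: 0.0004
grip_force: 1.5
```

play_rows(
  motion=[
    {"tx": 0, "ty": 0, "tz": 0.04, "ax": 0, "ay": 0, "az": 0, "jaw": -1},
    {"tx": 0, "ty": 0, "tz": 0.06, "ax": 0, "ay": 0, "az": 0, "jaw": -1},
    {"tx": 0, "ty": 0, "tz": 0.06, "ax": 0, "ay": 0, "az": 0, "jaw": -1},
  ],
)

```text
t: 8.65
tool_pos: [0.4974, -0.0072, 0.0444]
ee_rot: [-180.0, 0.0, 169.1]
wrist_force: [-2.1, 0.8, 3.2]
opening: 0.0007
grip_force: 1.8
```

play_rows(
  motion=[
    {"tx": 0, "ty": 0, "tz": 0.03, "ax": 0, "ay": 0, "az": 0, "jaw": -1},
    {"tx": 0, "ty": 0, "tz": 0.05, "ax": 0, "ay": 0, "az": 0, "jaw": -1},
    {"tx": 0, "ty": 0, "tz": 0.05, "ax": 0, "ay": 0, "az": 0, "jaw": -1},
  ],
)

```text
t: 8.95
tool_pos: [0.4974, -0.0072, 0.0439]
ee_rot: [180.0, 0.0, 169.1]
wrist_force: [-1.1, -0.8, 4.2]
opening: 0.0005
grip_force: 2.1
```

play_rows(
  motion=[
    {"tx": 0, "ty": 0, "tz": 0.03, "ax": 0, "ay": 0, "az": 0, "jaw": -1},
    {"tx": 0, "ty": 0, "tz": 0.05, "ax": 0, "ay": 0, "az": 0, "jaw": -1},
    {"tx": 0, "ty": 0, "tz": 0.05, "ax": 0, "ay": 0, "az": 0, "jaw": -1},
  ],
)

```text
t: 9.25
tool_pos: [0.4975, -0.0071, 0.0435]
ee_rot: [180.0, 0.0, 169.1]
wrist_force: [-2.0, 0.4, 7.4]
opening: 0.0004
grip_force: 3.6
```

play_rows(
  motion=[
    {"tx": 0, "ty": 0, "tz": 0.03, "ax": 0, "ay": 0, "az": 0, "jaw": -1},
    {"tx": 0, "ty": 0, "tz": 0.04, "ax": 0, "ay": 0, "az": 0, "jaw": -1},
    {"tx": 0, "ty": 0, "tz": 0.04, "ax": 0, "ay": 0, "az": 0, "jaw": -1},
  ],
)

```text
t: 9.55
tool_pos: [0.4975, -0.0071, 0.0433]
ee_rot: [180.0, 0.0, 169.1]
wrist_force: [-3.4, 1.2, 9.1]
opening: 0.0006
grip_force: 5.1
```

```bash
python3 - <<'E'
from h import *
f=grab_frame("side")
cv2.imwrite("pics/s3.png",cv2.resize(f["image"][160:270,235:345],None,fx=5,fy=5,interpolation=cv2.INTER_CUBIC))
E
```

```text
(no output)
```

View pics/s3.png

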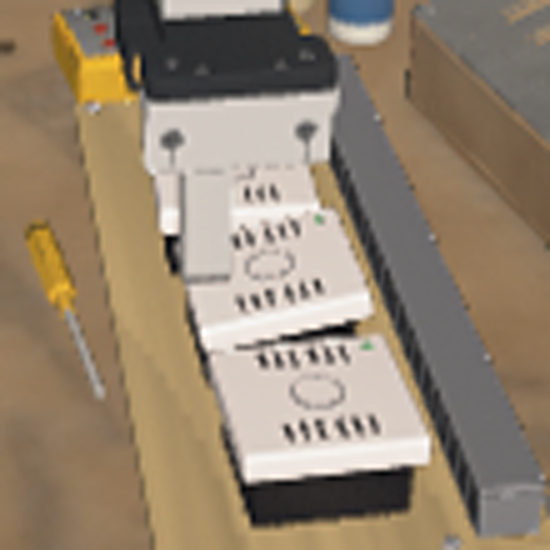

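Cover 3 is clearly tipped, with its left edge down at (200,330) and its right edge up, and it has met the stop. The finger is about 27 mm left of the mark at (270,264). I'll lift, go to the middle and press.

play_rows(
  motion=[
    {"tx": 0, "ty": 0, "tz": -0.6, "ax": 0, "ay": 0, "az": 0, "jaw": -1},
    {"tx": 0, "ty": 0, "tz": -1.4, "ax": 0, "ay": 0, "az": 0, "jaw": -1},
    {"tx": -1.4, "ty": 0, "tz": -1.5, "ax": 0, "ay": 0, "az": 0, "jaw": -1},
    {"tx": -2.7, "ty": 0, "tz": -1.5, "ax": 0, "ay": 0, "az": 0, "jaw": -1},
    {"tx": -2.7, "ty": 0, "tz": -1.5, "ax": 0, "ay": 0, "az": 0, "jaw": -1},
    {"tx": -2.7, "ty": 0, "tz": -1.0, "ax": 0, "ay": 0, "az": 0, "jaw": -1},
    {"tx": -2.7, "ty": 0, "tz": -0.65, "ax": 0, "ay": 0, "az": 0, "jaw": -1},
    {"tx": -2.7, "ty": 0, "tz": -0.55, "ax": 0, "ay": 0, "az": 0, "jaw": -1},
    {"tx": -2.7, "ty": 0, "tz": -0.5, "ax": 0, "ay": 0, "az": 0, "jaw": -1},
    {"tx": -2.7, "ty": 0, "tz": -0.5, "ax": 0, "ay": 0, "az": 0, "jaw": -1},
  ],
)

```text
t: 10.6
tool_pos: [0.5238, -0.0122, 0.048]
ee_rot: [-180.0, -0.0, 169.1]
wrist_force: [0.2, 0.2, 0.1]
opening: 0.0007
grip_force: 0.0
```

play_rows(
  motion=[
    {"tx": 0, "ty": 0, "tz": 0.05, "ax": 0, "ay": 0, "az": 0, "jaw": -1},
    {"tx": 0, "ty": 0, "tz": 0.1, "ax": 0, "ay": 0, "az": 0, "jaw": -1},
    {"tx": 0, "ty": 0, "tz": 0.1, "ax": 0, "ay": 0, "az": 0, "jaw": -1},
  ],
)

```text
t: 10.9
tool_pos: [0.524, -0.0122, 0.0474]
ee_rot: [180.0, 0.0, 169.1]
wrist_force: [-1.9, 1.0, 5.1]
opening: 0.0003
grip_force: 2.5
```

play_rows(
  motion=[
    {"tx": 0, "ty": 0, "tz": 0.05, "ax": 0, "ay": 0, "az": 0, "jaw": -1},
    {"tx": 0, "ty": 0, "tz": 0.1, "ax": 0, "ay": 0, "az": 0, "jaw": -1},
    {"tx": 0, "ty": 0, "tz": 0.1, "ax": 0, "ay": 0, "az": 0, "jaw": -1},
  ],
)

```text
t: 11.2
tool_pos: [0.524, -0.0123, 0.0465]
ee_rot: [180.0, 0.0, 169.1]
wrist_force: [-3.0, 0.0, 7.0]
opening: 0.0009
grip_force: 3.7
```

play_rows(
  motion=[
    {"tx": 0, "ty": 0, "tz": 0.05, "ax": 0, "ay": 0, "az": 0, "jaw": -1},
    {"tx": 0, "ty": 0, "tz": 0.1, "ax": 0, "ay": 0, "az": 0, "jaw": -1},
    {"tx": 0, "ty": 0, "tz": 0.1, "ax": 0, "ay": 0, "az": 0, "jaw": -1},
  ],
)

```text
t: 11.5
tool_pos: [0.5241, -0.0123, 0.0456]
ee_rot: [180.0, 0.0, 169.1]
wrist_force: [-3.1, -0.1, 8.3]
opening: 0.0003
grip_force: 3.7
```

play_rows(
  motion=[
    {"tx": 0, "ty": 0, "tz": 0.05, "ax": 0, "ay": 0, "az": 0, "jaw": -1},
    {"tx": 0, "ty": 0, "tz": 0.1, "ax": 0, "ay": 0, "az": 0, "jaw": -1},
    {"tx": 0, "ty": 0, "tz": 0.15, "ax": 0, "ay": 0, "az": 0, "jaw": -1},
    {"tx": 0, "ty": 0, "tz": 0.2, "ax": 0, "ay": 0, "az": 0, "jaw": -1},
    {"tx": 0, "ty": 0, "tz": 0.2, "ax": 0, "ay": 0, "az": 0, "jaw": -1},
  ],
)

```text
t: 12.0
tool_pos: [0.524, -0.0123, 0.0436]
ee_rot: [180.0, 0.0, 169.1]
wrist_force: [-3.7, 0.1, 7.4]
opening: 0.0004
grip_force: 3.7
```

play_rows(
  motion=[
    {"tx": 0, "ty": 0, "tz": 0.05, "ax": 0, "ay": 0, "az": 0, "jaw": -1},
    {"tx": 0, "ty": 0, "tz": 0.1, "ax": 0, "ay": 0, "az": 0, "jaw": -1},
    {"tx": 0, "ty": 0, "tz": 0.1, "ax": 0, "ay": 0, "az": 0, "jaw": -1},
  ],
)

```text
t: 12.3
tool_pos: [0.524, -0.0123, 0.0426]
ee_rot: [180.0, 0.0, 169.1]
wrist_force: [-3.0, 0.1, 7.6]
opening: 0.0004
grip_force: 3.8
```

play_rows(
  motion=[
    {"tx": 0, "ty": 0, "tz": 0.04, "ax": 0, "ay": 0, "az": 0, "jaw": -1},
    {"tx": 0, "ty": 0, "tz": 0.08, "ax": 0, "ay": 0, "az": 0, "jaw": -1},
    {"tx": 0, "ty": 0, "tz": 0.08, "ax": 0, "ay": 0, "az": 0, "jaw": -1},
  ],
)

```text
t: 12.6
tool_pos: [0.5241, -0.0123, 0.042]
ee_rot: [180.0, 0.0, 169.1]
wrist_force: [-4.5, 1.0, 11.2]
opening: 0.0004
grip_force: 5.2
```

play_rows(
  motion=[
    {"tx": 0, "ty": 0, "tz": 0.04, "ax": 0, "ay": 0, "az": 0, "jaw": -1},
    {"tx": 0, "ty": 0, "tz": 0.05, "ax": 0, "ay": 0, "az": 0, "jaw": -1},
    {"tx": 0, "ty": 0, "tz": 0.05, "ax": 0, "ay": 0, "az": 0, "jaw": -1},
  ],
)

```text
t: 12.9
tool_pos: [0.5241, -0.0123, 0.0418]
ee_rot: [180.0, 0.0, 169.1]
wrist_force: [-6.0, 0.5, 15.6]
opening: 0.0004
grip_force: 7.6
```

It has stopped dead about 5.5 mm down, with the force rising to 15.6 N, so it's home. Now I'll lift off.

play_rows(
  motion=[
    {"tx": 0, "ty": 0, "tz": -1, "ax": 0, "ay": 0, "az": 0, "jaw": -1},
    {"tx": 0, "ty": 0, "tz": -4, "ax": 0, "ay": 0, "az": 0, "jaw": -1},
    {"tx": 0, "ty": 0, "tz": -8, "ax": 0, "ay": 0, "az": 0, "jaw": -1},
    {"tx": 2, "ty": 0, "tz": -12, "ax": 0, "ay": 0, "az": 0, "jaw": -1},
    {"tx": 6, "ty": 0, "tz": -15, "ax": 0, "ay": 0, "az": 0, "jaw": -1},
    {"tx": 10, "ty": 0, "tz": -15, "ax": 0, "ay": 0, "az": 0, "jaw": -1},
    {"tx": 10, "ty": 0, "tz": -15, "ax": 0, "ay": 0, "az": 0, "jaw": -1},
    {"tx": 10, "ty": 0, "tz": -15, "ax": 0, "ay": 0, "az": 0, "jaw": -1},
  ],
)

```text
t: 13.7
tool_pos: [0.4259, 0.0066, 0.1914]
ee_rot: [180.0, 0.1, 169.1]
wrist_force: [0.5, -0.2, -0.0]
opening: 0.0003
grip_force: 0.0
```

```bash
python3 - <<'E'
from h import *
f=grab_frame("side")
cv2.imwrite("pics/s4.png",cv2.resize(f["image"][160:290,235:365],None,fx=4,fy=4,interpolation=cv2.INTER_CUBIC))
E
```

```text
(no output)
```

View pics/s4.png

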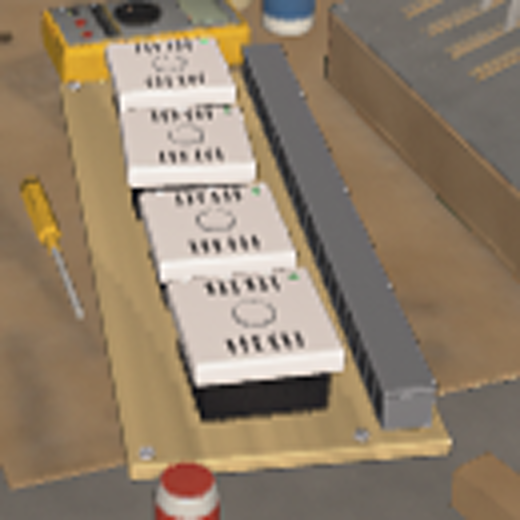

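The third cover, at (218,222), is now level and lower than before, and the bystanders haven't moved. I'm handing the job in.

```bash
python3 -c "
from station import order
print(order.finish_job())"
```

```text
the job is handed in; nothing more can be done
None
```

The loose cover was the third from the left; I found it by tipping its near edge, then pressed it about 5 mm down until it stopped dead and level (peak reading about 16 N), and handed the job in at about 14 s; the verdict was not shown.

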